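Fit a shift rail past its spring-loaded lock plunger

ROBOT

A 7-joint arm with a two-finger parallel gripper is mounted at the origin on the work surface. World frame = base frame: x ahead of the robot, y to its left, z up, the work surface at z = 0. Lengths are in mm, angles in rad, forces in N, time in s.
With the tool pointing down it reaches from about 400 to 875 mm from the base axis. Payload 4.4 kg.
Tool frame: the origin (TCP) lies between the finger pads, 19 mm behind the fingertips; this is the grasp point; z points along the fingers, y is the line along which they close (so a half turn about z gives the same grasp; the last joint's range is limited). The gripper opens to 85 mm and grips with 20 to 120 N. Pads are 22 mm wide; open, the fingers measure 114 mm over their backs; the gripper's body (76 mm by 85 mm) begins 54 mm behind the grasp point. The pads swing forward as they close: fully open they stand 13 mm farther back than shut.
Start: joints at [-1.342, 0.628, 0.038, 1.517, -0.027, 0.996, -0.02], TCP at [188.833, 621.98, 250.013] pointing down, gripper open.
Joint ranges: [-3.06, 3.06], [-0.37, 2.12], [-1.25, 1.32], [0.18, 2.47], [-1.1, 4.24], [0.23, 1.98], [-2.94, 2.94]. Speed limits (rad/s): [2.57, 2.57, 3.14, 3.14, 3.14, 3.14, 3.14].

INTERFACE

Orientations are given as [roll, pitch, yaw] about the fixed x, y, z axes, in that order (R = Rz(yaw) Ry(pitch) Rx(roll)).
In Python, from cell import ctrl gives the robot as it stands.
- The arm moves only by the shell command python3 -m handwheel 'ROWS'. ROWS is JSON, a list of rows, each a list of 3 entries, a list of its own where there are three numbers: the turn, a rotation vector about the tool's x, y, z in degrees, then the shift along the tool's x, y, z in m, then the closure, from 0 (fully open) to 1 (shut). A call has 1 to 5 rows; each row shifts and turns the commanded pose from where the row before left it, along the tool's axes as they then stand; what a row does not reach is not made up. A row lasts 1/12 s, in which the tool goes at most 41.7 mm and 7.16 degrees, less where a joint would pass 70% of its speed; a pose out of reach is approached as far as the arm can. A call is refused whole if a number of a shift passes 0.0417 or a number of a turn 7.16, either way. A call with a gripper value outside its range is refused whole. The fingers move at their own pace and stop on an object; the grip force is fixed at half the most. Time passes only in rows, so rows that do not move let the fingers close. It gives the time, the measured TCP pose, the force, the opening and the grip force at its end, in the units of the state.
- ctrl.read_state(): the state, without advancing time (a new reading comes with each control period).
- ctrl.get_image(name): name is "scene" or "top"; returns a dict with "pixels" (400x640x3 uint8, red, green, blue), "fx", "fy", "cx", "cy" (pixels), "k1" (the pictures are not rectified: a ray, as slopes to the right and down, at radius r is drawn at 1 + k1 r^2 times it, then the intrinsics apply), "pose" (4x4, takes a point from camera to world coordinates). Camera axes: x right, y up, looking along -z (the intrinsics and any distortion apply to the point x, -y, -z); pixel columns grow to the right and rows downward; lengths in mm; the calibration is good to about 2 mm. A picture is of the moment at which its call begins. There is no depth.
- ctrl.finish_job(): hands the job in; it is judged then, once.
The state is a dict: "clock": time; "qpos": joint angles; "qd": joint speeds; "tau": joint torques, N m; "eef_pos": TCP position; "tool_rot": TCP orientation; "force": force on the tool from outside, world axes, zero at the start; "torque": the same for the moment, N m; "width": finger opening in mm; "gripper_force": force on a finger pad.
Only numpy, scipy, OpenCV 4.12 (cv2) and the standard library are available. Lean on these libraries where they do the work, as an engineer would, in place of code of your own. Each camera call takes 0.05 s, during which the arm holds its last target. There are 200 camera calls.

TASK

Fit the grooved shift rail into the open bore of the guide block on the gearbox shift housing: find the bore and enter it edge-first, the rail tipped over the lock plunger, straighten it to push the plunger back, then slide it gently home to the bottom so that the plunger clicks out into the groove, and let go. Don't force the rail against the block, and leave the shorter plain rail in the rack.

Things in the scene. Friction and masses are not known exactly. Their poses are not given: they have to be found in the camera images.
- rail: Grooved shift rail: bright steel shaft, diameter 26 mm, 120 mm long, 0.38 to 0.54 kg, upright in one hole of the rack. Origin: centre of its foot (lower end); z up the shaft. Square edges; a ring groove 12 mm wide, 3.5 mm deep lies 29.5 to 41.5 mm above the foot. Grip it near the top, by any yaw: with the TCP 85 mm or more above the foot the fingers clear the block when it is home.
- plain_rail: Shorter plain rail without groove, steel, diameter 26 mm, 95 mm long, in the other hole of the rack; it stays there. Origin at the centre of its foot, z up.
- rack: Fixed hardwood block 170 x 76 x 26 mm; along its x, at -45 and +45 mm, two upright holes 30 mm in diameter and 14 mm deep hold the rails loosely. Either rail can be in either hole. Origin under its centre, z up.
- housing: Fixed aluminium gearbox shift housing. On it is bolted the guide block: 60 mm square, top face level, 62 mm above the bench, with an upright bore: diameter 27.2 mm, 40 mm deep, flat bottom, no chamfer. Origin on the bench under the bore (nominal), z up. To +x the casting reaches 158 mm, with a fitted rail stub at 98 mm, top 74 mm up. Lock plunger: behind the brass hex plug at -y.
- bore_nominal (a point): Nominal centre of the bore's mouth, in the plane of the block's top face, axes as housing: z up along the bore, -y towards the lock plunger. The block is clamped through slotted holes, so the true bore lies up to 4 mm off in x and 5 mm off in y, each time different, not measured: find it by eye or feel. Height and direction are true. Soft metal: keep contact under 20 N.
- plunger (a joint): Lock plunger: level 7 mm steel pin, flat end, sticks 4 mm into the bore from its -y wall, axis 5 mm below the mouth; yields only to -y, so an upright rail lands on it; a rail tipped with its top to -y puts its low edge in past it. Value, m: 0 out, about 0.003 held back by a rail (stop 0.0045), under 0.002 again in the groove of a rail that is home. Spring 4 N plus 0.8 N per mm.

How it is judged:
By the outcome, as a careful person would: the job done as asked, in the order asked, and still so for the second after the job is handed in, with the robot touching nothing.
It also fails if it takes over 72 s, if anything falls off the work surface, if the arm or the gripper's body presses on something with over 40 N, if the wrist force passes 120 N, or if a joint passes its speed limit or range.

## Working session

There is one attempt and no reset: what is moved stays moved. The work goes in short steps, Python scripts to look and compute and a shell command to move; the robot and the scene stay as the last step left them, time stands still between calls to the robot, and variables do not carry over. Pictures are saved under pics/ and viewed, at most 10 in all, crops included, and the job is handed in when it is done.

```bash
mkdir -p pics; ls
cat > h.py <<'E'
from cell import ctrl
import numpy as np, cv2
def shot(n,f):
    d=ctrl.get_image(n); cv2.imwrite('pics/'+f,cv2.cvtColor(np.asarray(d['pixels']),cv2.COLOR_RGB2BGR)); 
    import pickle; pickle.dump({k:d[k] for k in d},open('pics/'+f+'.pkl','wb')); return d
def load(f):
    import pickle; return pickle.load(open('pics/'+f+'.pkl','rb'))
def ray(d,u,v):
    K=np.array([[d['fx'],0,d['cx']],[0,d['fy'],d['cy']],[0,0,1.]])
    p=cv2.undistortPoints(np.array([[[u,v]]],float),K,np.array([d['k1'],0,0,0.]))[0,0]
    T=np.array(d['pose']); r=T[:3,:3]@np.array([p[0],-p[1],-1]); return T[:3,3],r
def onz(d,u,v,z):
    o,r=ray(d,u,v); return o+r*(z-o[2])/r[2]
def proj(d,P):
    T=np.array(d['pose']); c=T[:3,:3].T@(np.array(P,float)-T[:3,3]); x,y=c[0]/-c[2],-c[1]/-c[2]
    s=1+d['k1']*(x*x+y*y); return d['cx']+d['fx']*x*s,d['cy']+d['fy']*y*s
def tri(d1,p1,d2,p2):
    o,r=ray(d1,*p1);q,s=ray(d2,*p2); a=np.linalg.lstsq(np.c_[r,-s],q-o,rcond=None)[0]
    A=o+r*a[0];B=q+s*a[1]; return (A+B)/2,np.linalg.norm(A-B)
E
python3 - <<'E'
from h import *
np.set_printoptions(precision=3,suppress=True)
for n in('scene','top'):
    d=shot(n,n+'0.png'); print(n,d['fx'],d['k1'],np.array(d['pose']))
print(ctrl.read_state())
E
```

```text
pics
scene 393.0178868968392 0.013632768449190029 [[ -0.225  -0.774   0.592 983.779]
 [  0.974  -0.175   0.141  70.564]
 [ -0.005   0.609   0.793 656.503]
 [  0.      0.      0.      1.   ]]
top 474.8422607610035 -0.11416718919811827 [[  0.14    0.967  -0.211 383.592]
 [ -0.99    0.137  -0.03  -54.579]
 [  0.      0.213   0.977 884.76 ]
 [  0.      0.      0.      1.   ]]
{'clock': 0.1, 'qpos': array([-1.342,  0.629,  0.038,  1.518, -0.027,  0.996, -0.02 ]), 'qd': array([-0.   , -0.002, -0.   , -0.001,  0.001,  0.   , -0.001]), 'tau': array([  0.003, -56.455,   1.231, -19.398,   0.011,   0.005,  -0.   ]), 'eef_pos': array([188.637, 621.475, 249.164]), 'tool_rot': array([-3.14 , -0.   ,  2.847]), 'force': array([-0.472, -0.346, -0.44 ]), 'torque': array([-0.008,  0.003, -0.008]), 'gripper_force': 0.0, 'width': 85.24912431520089}
```

View pics/scene0.png

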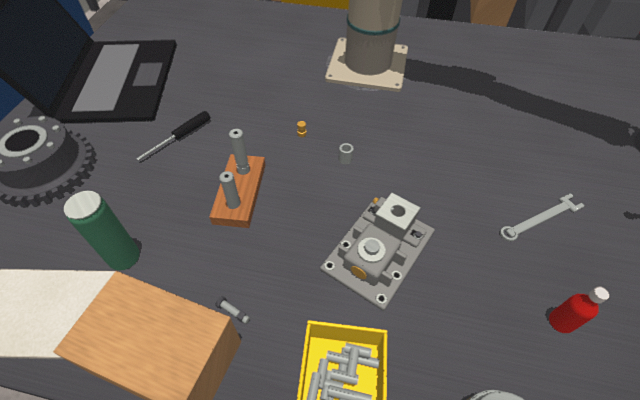

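View pics/top0.png

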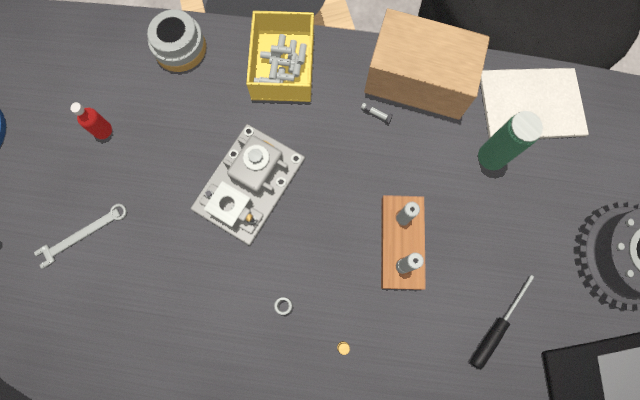

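The scene view shows the rack at (240,190) with the tall grooved rail at its far hole (top at 237,133) and the shorter one at (227,177). The guide block is at (398,210) there and at (228,204) in the top view. Next I'll enlarge both.

Run:
```python
from h import *
a=cv2.imread('pics/scene0.png');b=cv2.imread('pics/top0.png')
def c(i,x,y): return cv2.resize(i[y:y+60,x:x+80],(400,300),interpolation=cv2.INTER_CUBIC)
cv2.imwrite('pics/c1.png',np.vstack([np.hstack([c(a,200,120),c(a,360,180)]),np.hstack([c(b,375,235),c(b,190,175)])]))
```

```text
(no output)
```

View pics/c1.png

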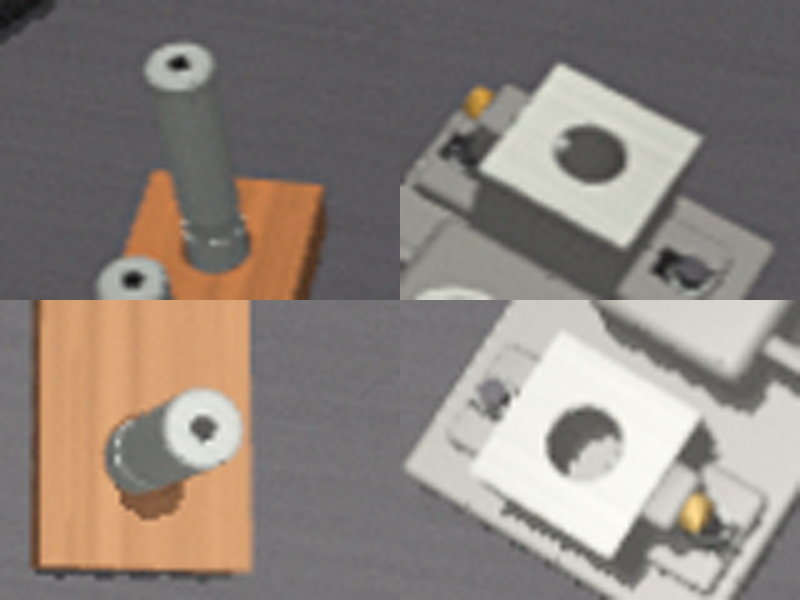

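The crops show the grooved rail's top at scene (235.6,132.9) and top (415.4,260.1). The bore mouth is at scene (397.6,210.2) and top (226.6,203.2), with the brass plug to the lower right in the top view.

Run:
```python
from h import *
np.set_printoptions(precision=1,suppress=True)
s=load('scene0.png');t=load('top0.png')
S=lambda x,y,ox,oy:((x+.5)/5-.5+ox,(y+.5)/5-.5+oy)
print('rail top',tri(s,S(180,65,200,120),t,S(204,128,375,235)))
print('bore',tri(s,S(190,153,360,180),t,S(185,143,190,175)))
cs=[(162,62),(304,137),(227,248),(80,166)]; ct=[(303,113),(212,260),(70,172),(162,30)]
ct=[ct[i] for i in (1,2,3,0)]
P=[]
cs=[S(*c,360,180) for c in cs];ct=[S(*c,190,175) for c in ct]
# match by z-plane
A=np.array([onz(s,*c,62) for c in cs]);B=np.array([onz(t,*c,62) for c in ct]);print(A,B)
for a,c in zip(A,cs):
    j=np.argmin(np.linalg.norm(B-a,axis=1)); p,e=tri(s,c,t,ct[j]); P.append(p); print(p,e)
P=np.array(P); print('c',P.mean(0))
pl_s=S(80,100,360,180);pl_t=S(295,212,190,175); pl=tri(s,pl_s,t,pl_t);print('plug',pl)
b=tri(s,S(190,153,360,180),t,S(185,143,190,175))[0]; d=pl[0]-b; print('plug dir deg',np.degrees(np.arctan2(d[1],d[0])))
for i in range(4): e=P[(i+1)%4]-P[i]; print(np.degrees(np.arctan2(e[1],e[0])),np.linalg.norm(e))
print('rail foot top view', onz(t,*S(150,160,375,235),26+26))
```

```text
rail top (array([ 473.1, -201.3,  131.8]), np.float64(1.0171137816660485))
bore (array([535.4, 127.2,  61.7]), np.float64(0.27926746816243664))
[[495.  112.5  62. ]
 [518.9 167.6  62. ]
 [574.6 143.9  62. ]
 [550.6  88.1  62. ]] [[495.2 110.3  62. ]
 [519.2 166.2  62. ]
 [575.1 143.   62. ]
 [552.1  87.3  62. ]]
[495.1 111.4  61.8] 2.1885691927726523
[519.1 167.   62. ] 1.3718454408837606
[575.  143.4  62.3] 0.858379743654169
[551.7  87.6  63.4] 0.9548565070086785
c [535.2 127.3  62.4]
plug (array([517. ,  84.5,  58. ]), np.float64(0.5100629335256163))
plug dir deg -113.34405304697617
66.65444248729887 60.52456978444601
-22.86119042421846 60.62733233262382
-112.63826247188648 60.50373400740242
157.16521417231704 61.393193419413386
rail foot top view [ 469.  -199.6   52. ]
```

```bash
cat >> h.py <<'E'
from scipy.spatial.transform import Rotation as Ro
np.set_printoptions(precision=2,suppress=True)
def goto(p,tilt=0.,yaw=157.,H=-23.):
    "tool-frame turn(deg), shift(mm) to TCP p, tool down with yaw, then tipped about housing x (top to -y positive)"
    s=ctrl.read_state(); R=Ro.from_euler('xyz',s['tool_rot'])
    a=np.array([np.cos(np.radians(H)),np.sin(np.radians(H)),0])
    G=Ro.from_rotvec(a*np.radians(tilt))*Ro.from_euler('xyz',[np.pi,0,np.radians(yaw)])
    print('t',s['clock'],'pos',s['eef_pos'],'F',s['force'],'w',s['width'])
    print('turn',(R.inv()*G).as_rotvec(degrees=True),'shift',R.inv().apply(np.array(p)-s['eef_pos']))
E
python3 -m handwheel '[[[0,0,6.1],[0,0,0],0],[[0,0,0],[-0.02,-0.012,0],0],[[0,0,0],[-0.032,-0.02,0],0],[[0,0,0],[-0.032,-0.02,0],0],[[0,0,0],[-0.032,-0.02,0],0]]'
python3 -m handwheel '[[[0,0,0],[-0.032,-0.02,0],0],[[0,0,0],[-0.032,-0.02,0],0],[[0,0,0],[-0.032,-0.02,0],0],[[0,0,0],[-0.032,-0.02,0],0],[[0,0,0],[-0.032,-0.02,0],0]]'
python3 -m handwheel '[[[0,0,0],[-0.032,-0.02,0],0],[[0,0,0],[-0.032,-0.02,0],0],[[0,0,0],[-0.032,-0.02,0],0],[[0,0,0],[-0.032,-0.02,0],0],[[0,0,0],[-0.032,-0.02,0],0]]'
python3 - <<'E'
from h import *
goto((473,-201,180))
E
```

```text
clock: 0.52
eef_pos: [267.8, 508.9, 249.4]
tool_rot: [-3.141, 0.0, 2.742]
force: [1.4, -0.3, 0.2]
width: 85.5
gripper_force: 0.0
clock: 0.93
eef_pos: [376.3, 354.1, 249.8]
tool_rot: [-3.141, -0.0, 2.741]
force: [1.4, -0.5, -0.6]
width: 85.9
gripper_force: 0.0
clock: 1.35
eef_pos: [484.5, 199.6, 249.8]
tool_rot: [-3.141, -0.0, 2.74]
force: [0.7, 0.6, -0.6]
width: 85.6
gripper_force: 0.0
t 1.35 pos [484.5  199.57 249.84] F [ 0.66  0.61 -0.59] w 85.55827127157903
turn [-0.02 -0.02  0.02] shift [-145.85 -373.25   69.89]
```

```bash
python3 -m handwheel '[[[0,0,0],[-0.013,-0.034,0],0],[[0,0,0],[-0.013,-0.034,0],0],[[0,0,0],[-0.013,-0.034,0],0],[[0,0,0],[-0.013,-0.034,0],0],[[0,0,0],[-0.013,-0.034,0],0]]' >/dev/null
python3 -m handwheel '[[[0,0,0],[-0.013,-0.034,0],0],[[0,0,0],[-0.013,-0.034,0],0],[[0,0,0],[-0.013,-0.034,0],0],[[0,0,0],[-0.013,-0.034,0],0],[[0,0,0],[-0.013,-0.034,0],0]]' >/dev/null
python3 -m handwheel '[[[0,0,0],[-0.014,-0.034,0],0],[[0,0,0],[0,0,0.03],0],[[0,0,0],[0,0,0.03],0],[[0,0,0],[0,0,0],0],[[0,0,0],[0,0,0],0]]'
python3 - <<'E'
from h import *
goto((473,-201,105))
a=shot('scene','s1.png')['pixels'];b=shot('top','t1.png')['pixels']
f=lambda i,x,y:cv2.resize(np.asarray(i)[y:y+120,x:x+80,::-1],(400,600),interpolation=cv2.INTER_CUBIC)
cv2.imwrite('pics/c2.png',np.hstack([f(a,200,80),f(b,375,200)]))
E
```

```text
clock: 2.6
eef_pos: [469.2, -198.7, 189.0]
tool_rot: [-3.142, -0.004, 2.74]
force: [0.7, -0.0, 0.8]
width: 85.1
gripper_force: 0.0
t 2.6 pos [ 469.23 -198.7   188.99] F [ 0.72 -0.02  0.76] w 85.05990859788487
turn [-0.   -0.24  0.01] shift [-4.73 -0.63 83.97]
```

View pics/c2.png

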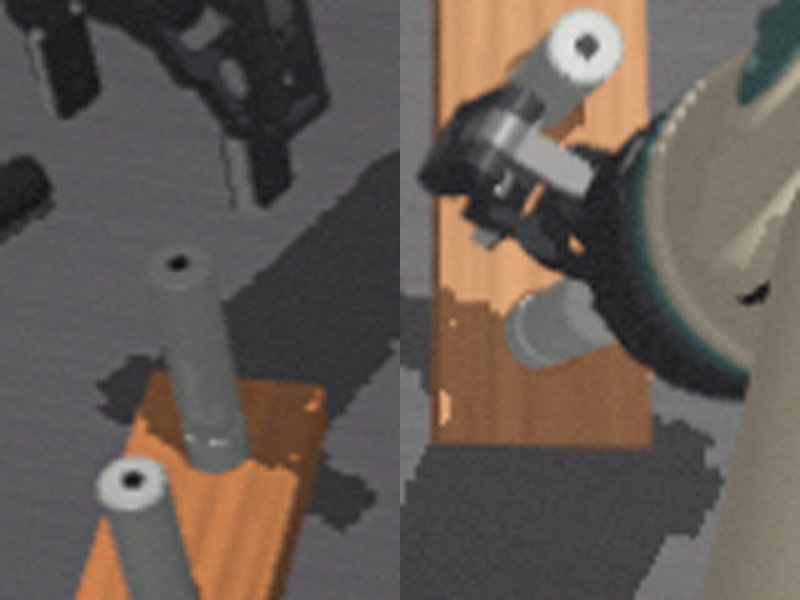

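The scene crop shows the gripper straddling the grooved rail, with its top at crop (178,265), and the plain rail well clear. Descending to grip.

```bash
python3 -m handwheel '[[[0,0,0],[-0.0047,-0.0006,0.014],0],[[0,0,0],[0,0,0.02],0],[[0,0,0],[0,0,0.02],0],[[0,0,0],[0,0,0.02],0],[[0,0,0],[0,0,0.01],0]]'
python3 -m handwheel '[[[0,0,0],[0,0,0],0.3],[[0,0,0],[0,0,0],0.4],[[0,0,0],[0,0,0],0.5],[[0,0,0],[0,0,0],0.6],[[0,0,0],[0,0,0],0.7]]'
python3 -m handwheel '[[[0,0,0],[0,0,0],1],[[0,0,0],[0,0,0],1],[[0,0,0],[0,0,0],1],[[0,0,0],[0,0,0],1],[[0,0,0],[0,0,0],1]]'
python3 -m handwheel '[[[0,0,0],[0,0,0],1],[[0,0,0],[0,0,0],1],[[0,0,0],[0,0,0],1],[[0,0,0],[0,0,0],1],[[0,0,0],[0,0,0],1]]'
```

```text
clock: 3.12
eef_pos: [475.1, -201.1, 105.9]
tool_rot: [3.141, 0.001, 2.742]
force: [0.4, 0.7, 0.7]
width: 85.5
gripper_force: 0.0
clock: 3.53
eef_pos: [475.2, -201.9, 107.1]
tool_rot: [3.142, 0.002, 2.74]
force: [0.2, -0.4, 0.4]
width: 26.7
gripper_force: 0.1
clock: 3.95
eef_pos: [475.2, -202.2, 107.2]
tool_rot: [-3.142, 0.002, 2.74]
force: [-0.5, 0.4, 6.0]
width: 24.6
gripper_force: 58.5
clock: 4.37
eef_pos: [475.2, -202.2, 107.3]
tool_rot: [-3.142, 0.002, 2.74]
force: [-1.2, -0.4, 4.8]
width: 24.6
gripper_force: 58.5
```

```bash
python3 -m handwheel '[[[0,0,0],[0,0,-0.01],1],[[0,0,0],[0,0,-0.02],1],[[0,0,0],[0,0,-0.03],1],[[0,0,0],[0,0,-0.03],1],[[0,0,0],[0,0,-0.028],1]]'
python3 -m handwheel '[[[0,0,0],[0.006,0.026,0],1],[[0,0,0],[0.008,0.036,0],1],[[0,0,0],[0.008,0.036,0],1],[[0,0,0],[0.008,0.036,0],1],[[0,0,0],[0.008,0.036,0],1]]' >/dev/null
python3 -m handwheel '[[[0,0,0],[0.008,0.036,0],1],[[0,0,0],[0.008,0.036,0],1],[[0,0,0],[0.008,0.036,0],1],[[0,0,0],[0.007,0.030,0],1],[[0,0,0],[0,0.015,0],1]]' >/dev/null
python3 -m handwheel '[[[0,0,0],[0,0,0],1],[[0,0,0],[0,0,0],1],[[0,0,0],[0,0,0],1]]'
python3 - <<'E'
from h import *
goto((535.3,127.2,185))
E
```

```text
clock: 4.78
eef_pos: [473.8, -201.4, 225.8]
tool_rot: [-3.142, -0.001, 2.74]
force: [0.5, -0.5, -4.8]
width: 24.7
gripper_force: 59.5
clock: 5.87
eef_pos: [536.5, 121.0, 224.0]
tool_rot: [-3.14, -0.001, 2.739]
force: [0.0, 0.1, -3.8]
width: 24.4
gripper_force: 59.7
t 5.8667 pos [536.54 121.04 223.99] F [ 0.04  0.11 -3.83] w 24.44959147985717
turn [-0.1  -0.03 -0.07] shift [ 3.53  5.25 38.98]
```

```bash
python3 -m handwheel '[[[0,0,0],[0.0035,0.0052,0.010],1],[[0,0,0],[0,0,0.015],1],[[0,0,0],[0,0,0.01],1],[[0,0,0],[0,0,0],1],[[0,0,0],[0,0,0],1]]'
python3 - <<'E'
from h import *
goto((535.3,127.2,185))
a=shot('scene','s2.png');b=shot('top','t2.png')
for d,P in((a,(535,127,90)),(b,(535,127,90))): print(proj(d,P))
f=lambda i,x,y:cv2.resize(np.asarray(i)[y:y+100,x:x+66,::-1],(396,600),interpolation=cv2.INTER_CUBIC)
cv2.imwrite('pics/c3.png',np.hstack([f(a['pixels'],362,140),f(b['pixels'],190,165)]))
E
```

```text
clock: 6.28
eef_pos: [535.3, 127.9, 188.2]
tool_rot: [-3.14, -0.002, 2.739]
force: [-0.1, -0.2, -4.4]
width: 24.6
gripper_force: 59.7
t 6.2833 pos [535.33 127.91 188.2 ] F [-0.1  -0.21 -4.37] w 24.565346688363405
turn [-0.09 -0.09 -0.06] shift [-0.25 -0.66  3.2 ]
(np.float64(400.2360928685879), np.float64(200.8430219019966))
(np.float64(223.73948440325205), np.float64(200.02425709721246))
```

View pics/c3.png

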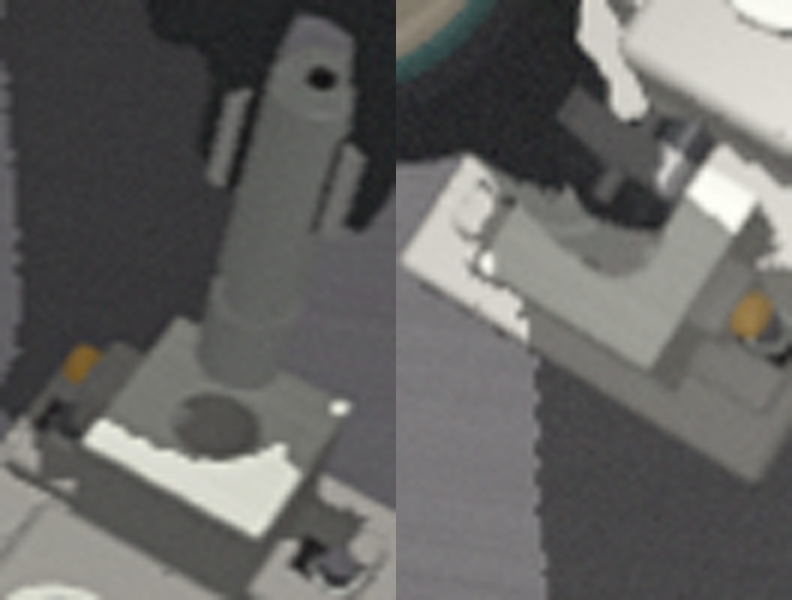

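The scene crop shows the rail hanging over the block: foot centre at crop (241,355), top hole at (322,78), bore at (217,426). In the top view the gripper mostly hides the rail.

Run:
```python
from h import *
s=load('s2.png'); S=lambda x,y:((x+.5)/6-.5+362,(y+.5)/6-.5+140)
print('top',onz(s,*S(322,78),212.9),'foot',onz(s,*S(241,353),92.9),'bore',onz(s,*S(217,426),62))
# rail edges: axis midline at several rows in raw gray
g=cv2.cvtColor(np.asarray(s['pixels']),cv2.COLOR_RGB2GRAY).astype(int)
for v in (180,184,188,192,196,200): print(v,g[v,390:420])
for P in((535.3,127.9,212.9),(535.3,127.9,92.9)): print(proj(s,P))
for h in (40,60,110): 
  for q in(-13,13): print(h,q,proj(s,np.array((535.3,127.9,92.9+h))+q*np.array([-.142,.99,0])))
```

```text
top [533.16 128.81 212.9 ] foot [531.22 128.86  92.9 ] bore [536.5  127.38  62.  ]
180 [56 57 56 53 56 55 58 54 60 77 89 91 95 92 92 94 96 95 97 98 99 97 98 96
 92 92 94 94 94 96]
184 [58 55 56 56 55 56 57 55 72 88 92 92 93 94 94 95 95 97 97 98 96 97 96 94
 94 95 94 92 93 93]
188 [ 56  55  54  55  57  53  60  88 101  91  90  92  94  96  95  96  97  96
  96  97  97  94  93  94  93  91  96  91  91  91]
192 [ 52  65  63  55  52  57  78  88  96 100 100  98  97  95  98  97  98  95
  96  98 103 100  95  93  96  93  93  92  92  91]
196 [121 120 121 122 115  99  87  92  90  95  94  96  97  97  97  97  97  94
  97  93  93  92  95  90  94  92  92  94  94  92]
200 [117 118 119 120 114  96  92  93  94  97  97  96  99  97  98  97  96  96
  91  91  93  94  96  92  93  94  95  93  93  96]
(np.float64(414.55988934578863), np.float64(153.46958921086463))
(np.float64(401.00703456538054), np.float64(200.09081547746734))
40 -13 (np.float64(397.41928036481227), np.float64(185.54929298398196))
40 13 (np.float64(412.7870366040382), np.float64(186.4918720477343))
60 -13 (np.float64(399.4238721919285), np.float64(178.0010804490658))
60 13 (np.float64(415.1693512359871), np.float64(178.94789065508382))
110 -13 (np.float64(404.8915785368758), np.float64(157.42958416906143))
110 13 (np.float64(421.6689563980673), np.float64(158.38312491634377))
```

```bash
cat >> h.py <<'E'
B=np.array([535.4,127.2,62.]); XH=np.array([.9205,-.3907,0]); YH=np.array([.3907,.9205,0]); L=95.3
def tgt(th,ye,dep,x=0.):
    "rail tipped th deg, low edge at housing y=ye, depth dep below mouth"
    t=np.radians(th); c,s=np.cos(t),np.sin(t); Z=np.array([0,0,1.])
    F=B+XH*x+YH*(ye+13*c)+Z*(13*s-dep)
    goto(F+L*(-s*YH+c*Z)+2.3*XH,th)
def where():
    s=ctrl.read_state(); R=Ro.from_euler('xyz',s['tool_rot']); a=-R.as_matrix()[:,2]
    F=s['eef_pos']-2.3*XH-L*a-B; th=np.degrees(np.arctan2(-a@YH,a[2])); t=np.radians(th)
    f=s['force']; print('t %.2f tilt %.2f (x-tilt %.2f) x %.2f low y %.2f depth %.2f | F x %.1f y %.1f z %.1f'%(s['clock'],th,np.degrees(a@XH),F@XH,F@YH-13*np.cos(t),13*np.sin(t)-F[2],f@XH,f@YH,f[2]),'T',s['torque'])
E
python3 - <<'E'
from h import *
where(); tgt(20,-8.5,-10)
E
```

```text
t 6.38 tilt 0.01 (x-tilt -0.03) x -1.80 low y -11.49 depth -32.01 | F x -0.5 y 0.6 z -3.7 T [ 0.06  0.01 -0.01]
t 6.3833 pos [536.39 128.4  189.31] F [-0.22  0.7  -3.74] w 25.120677810182915
turn [-19.99   0.04  -0.04] shift [ -1.86 -30.37  23.31]
```

```bash
python3 -m handwheel '[[[0,0,0],[-0.001,-0.015,0.005],1],[[0,0,0],[-0.001,-0.015,0.005],1],[[-5,0,0],[0,0,0],1],[[-5,0,0],[0,0,0],1],[[-5,0,0],[0,0,0],1]]' >/dev/null
python3 -m handwheel '[[[-5,0,0],[0,0,0],1],[[0,0,0],[0,0,0],1],[[0,0,0],[0,0,0],1],[[0,0,0],[0,0,0],1]]' >/dev/null
for i in 1 2 3; do python3 -c 'from h import *; where()'; python3 -m handwheel '[[[0,0,0],[0,0,0],1]]' >/dev/null; done
python3 - <<'E'
from h import *
where(); tgt(20,-8.5,-5)
E
```

```text
t 7.13 tilt 19.93 (x-tilt -0.04) x 0.21 low y -8.50 depth -23.21 | F x 0.3 y 0.6 z -4.3 T [-0.61  0.26 -0.01]
t 7.22 tilt 19.95 (x-tilt 0.01) x -0.75 low y -6.53 depth -23.34 | F x -0.0 y -0.2 z -4.1 T [-0.58  0.28  0.03]
t 7.30 tilt 19.97 (x-tilt 0.04) x -1.26 low y -5.88 depth -23.31 | F x -0.5 y -0.9 z -4.1 T [-0.62  0.22  0.  ]
t 7.38 tilt 19.97 (x-tilt 0.04) x -1.32 low y -6.03 depth -23.19 | F x 0.2 y 0.0 z -4.0 T [-0.65  0.28 -0.01]
t 7.3833 pos [526.06 102.51 179.19] F [ 0.22 -0.05 -4.  ] w 24.628270669239853
turn [-0.02 -0.04  0.25] shift [-1.23 -8.58 16.24]
```

```bash
python3 -m handwheel '[[[0,0,0],[-0.0012,-0.0053,0.009],1],[[0,0,0],[0,-0.004,0.009],1],[[0,0,0],[0,0,0],1],[[0,0,0],[0,0,0],1],[[0,0,0],[0,0,0],1]]' >/dev/null
python3 -m handwheel '[[[0,0,0],[0,0,0],1],[[0,0,0],[0,0,0],1]]' >/dev/null
python3 - <<'E'
from h import *
where(); tgt(20,-8.5,1)
a=shot('scene','s3.png')
b=shot('top','t3.png')
f=lambda i,x,y:cv2.resize(np.asarray(i)[y:y+75,x:x+50,::-1],(400,600),interpolation=cv2.INTER_CUBIC)
cv2.imwrite('pics/c4.png',np.hstack([f(a['pixels'],372,165),f(b['pixels'],200,165)]))
E
```

```text
t 7.97 tilt 20.01 (x-tilt -0.03) x 1.13 low y -10.44 depth -3.15 | F x 0.5 y -0.3 z -4.2 T [-0.73  0.26  0.02]
t 7.9667 pos [526.46  97.49 159.14] F [ 0.34 -0.42 -4.22] w 24.5831098204196
turn [0.01 0.03 0.01] shift [1.08 0.43 4.57]
```

View pics/c4.png

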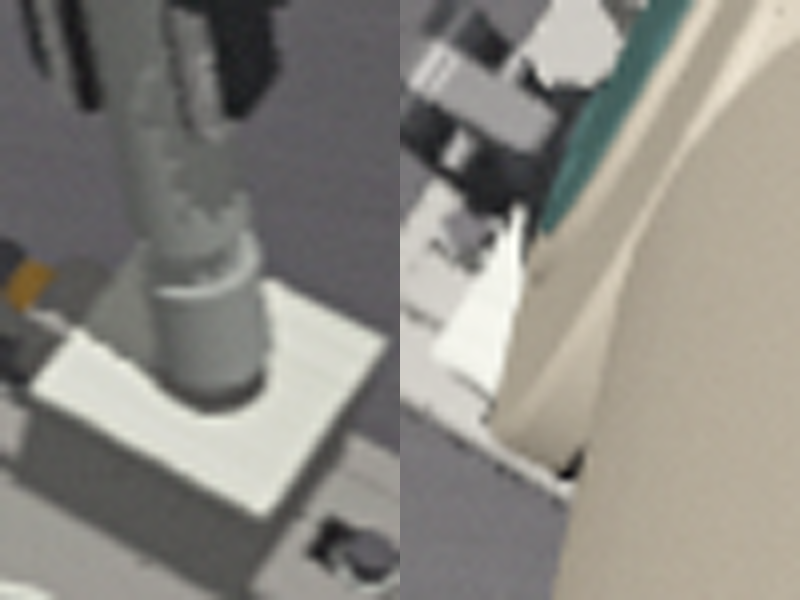

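The scene crop shows the tipped rail's foot sitting over the bore, with a dark crescent of bore visible at (235,395). The arm hides the top view. Checking that it has settled before going in.

```bash
for i in 1 2 3; do python3 -m handwheel '[[[0,0,0],[0,0,0],1],[[0,0,0],[0,0,0],1]]' >/dev/null;python3 -c 'from h import *; where()';  done
python3 - <<'E'
from h import *
tgt(20,-8.5,1)
E
```

```text
t 8.23 tilt 20.00 (x-tilt -0.01) x 0.88 low y -10.49 depth -3.05 | F x 0.1 y -0.4 z -4.6 T [-0.72  0.2  -0.03]
t 8.40 tilt 20.00 (x-tilt -0.00) x 0.87 low y -10.47 depth -2.98 | F x -0.3 y 0.5 z -4.2 T [-0.68  0.25 -0.06]
t 8.57 tilt 20.00 (x-tilt 0.00) x 0.81 low y -10.51 depth -2.91 | F x 0.4 y -0.0 z -3.8 T [-0.66  0.26 -0.02]
t 8.5667 pos [526.2   97.55 158.91] F [ 0.37 -0.17 -3.78] w 24.742324578661542
turn [ 0. -0.  0.] shift [0.81 0.55 4.36]
```

```bash
python3 -m handwheel '[[[0,0,0],[0.0008,0.0020,0.0007],1],[[0,0,0],[0,-0.0007,0.0019],1],[[0,0,0],[0,-0.0007,0.0019],1],[[0,0,0],[0,0,0],1],[[0,0,0],[0,0,0],1]]' >/dev/null
python3 -c 'from h import *; where()'
python3 -m handwheel '[[[0,0,0],[0,0,0],1],[[0,0,0],[0,0,0],1]]' >/dev/null
python3 -c 'from h import *; where();tgt(20,-8.5,3)'
```

```text
t 8.98 tilt 19.99 (x-tilt 0.03) x -0.22 low y -8.51 depth 1.39 | F x -0.1 y -1.1 z -5.1 T [-0.62  0.26  0.03]
t 9.15 tilt 20.00 (x-tilt -0.00) x 0.06 low y -8.42 depth 1.12 | F x -0.1 y -0.7 z -4.0 T [-0.67  0.29  0.04]
t 9.15 pos [526.32  99.77 154.88] F [-0.35 -0.57 -4.02] w 24.610481564915858
turn [0. 0. 0.] shift [ 0.06 -0.72  1.74]
```

```bash
for i in 1; do python3 -m handwheel '[[[0,0,0],[0,-0.0004,0.0011],1],[[0,0,0],[0,0,0],1],[[0,0,0],[0,0,0],1]]' >/dev/null;python3 -c 'from h import *; where()';  done
for i in 1; do python3 -m handwheel '[[[0,0,0],[0,-0.0004,0.0011],1],[[0,0,0],[0,0,0],1],[[0,0,0],[0,0,0],1]]' >/dev/null;python3 -c 'from h import *; where()';  done
```

```text
t 9.40 tilt 20.00 (x-tilt 0.01) x -0.01 low y -8.42 depth 2.31 | F x -0.9 y 0.2 z -4.4 T [-0.62  0.29 -0.01]
t 9.65 tilt 20.00 (x-tilt 0.01) x -0.01 low y -8.38 depth 3.52 | F x -0.5 y 0.6 z -4.8 T [-0.65  0.2  -0.  ]
```

```bash
python3 -m handwheel '[[[0,0,0],[0,-0.0010,-0.00035],1],[[0,0,0],[0,0,0],1],[[0,0,0],[0,0,0],1]]' >/dev/null;python3 -c 'from h import *; where()'
python3 -m handwheel '[[[0,0,0],[0,-0.0010,-0.00035],1],[[0,0,0],[0,0,0],1],[[0,0,0],[0,0,0],1]]' >/dev/null;python3 -c 'from h import *; where()'
python3 -m handwheel '[[[0,0,0],[0,-0.0010,-0.00035],1],[[0,0,0],[0,0,0],1],[[0,0,0],[0,0,0],1]]' >/dev/null;python3 -c 'from h import *; where()'
```

```text
t 9.90 tilt 20.03 (x-tilt 0.00) x -0.03 low y -8.99 depth 3.31 | F x -0.8 y 2.2 z -4.5 T [-0.21  0.15 -0.03]
t 10.15 tilt 20.06 (x-tilt 0.00) x -0.03 low y -9.64 depth 3.20 | F x 0.5 y 5.0 z -4.1 T [ 0.43 -0.13 -0.01]
t 10.40 tilt 20.04 (x-tilt -0.00) x 0.02 low y -11.01 depth 3.27 | F x 0.2 y 6.3 z -4.0 T [ 0.7  -0.27  0.05]
```

```bash
python3 -c 'from h import *; tgt(17,-11.7,4.2)'
```

```text
t 10.4 pos [525.25  97.34 152.71] F [ 2.63  5.71 -4.  ] w 24.74883206413824
turn [3.04 0.   0.03] shift [0.02 4.07 1.46]
```

```bash
python3 -m handwheel '[[[1,0,0],[0,0.0013,0.0005],1],[[1,0,0],[0,0.0014,0.0005],1],[[1,0,0],[0,0.0014,0.0005],1],[[0,0,0],[0,0,0],1],[[0,0,0],[0,0,0],1]]' >/dev/null;python3 -c 'from h import *; where();tgt(14,-12,5)'
```

```text
t 10.82 tilt 17.08 (x-tilt -0.06) x 0.39 low y -10.61 depth 3.78 | F x -0.6 y 5.4 z -0.7 T [ 1.02 -0.28  0.06]
t 10.8167 pos [527.56 102.09 153.13] F [ 1.59  5.24 -0.67] w 24.805100700422997
turn [3.08 0.06 0.1 ] shift [0.28 3.42 1.59]
```

```bash
python3 -m handwheel '[[[0,0,0],[0,-0.001,-0.0003],1],[[0,0,0],[0,0,0],1],[[0,0,0],[0,0,0],1]]' >/dev/null;python3 -c 'from h import *; where()'
python3 -m handwheel '[[[0,0,0],[0,0,0],1],[[0,0,0],[0,0,0],1]]' >/dev/null;python3 -c 'from h import *; where();tgt(14,-12.1,4.7)'
```

```text
t 11.07 tilt 17.10 (x-tilt -0.05) x 0.45 low y -12.05 depth 3.77 | F x -0.3 y 5.5 z -0.7 T [ 1.39 -0.38  0.01]
t 11.23 tilt 17.11 (x-tilt -0.05) x 0.44 low y -12.02 depth 3.75 | F x -0.7 y 6.1 z -0.7 T [ 1.27 -0.39  0.06]
t 11.2333 pos [527.04 100.73 153.16] F [ 1.7   5.9  -0.68] w 24.651889670553924
turn [3.11 0.05 0.02] shift [0.35 4.79 1.73]
```

```bash
python3 -m handwheel '[[[1,0,0],[0.0003,0.0016,0.0006],1],[[1,0,0],[0,0.0016,0.0006],1],[[1,0,0],[0,0.0016,0.0006],1],[[0,0,0],[0,0,0],1],[[0,0,0],[0,0,0],1]]' >/dev/null;python3 -c 'from h import *; where()'
python3 -m handwheel '[[[0,0,0],[0,0,0],1],[[0,0,0],[0,0,0],1]]' >/dev/null;python3 -c 'from h import *; where();tgt(12,-12.3,5)'
```

```text
t 11.65 tilt 14.12 (x-tilt -0.10) x 0.49 low y -11.35 depth 4.80 | F x -0.8 y 5.4 z -0.3 T [ 1.3  -0.45  0.02]
t 11.82 tilt 14.13 (x-tilt -0.10) x 0.54 low y -11.68 depth 4.75 | F x -0.5 y 6.1 z 0.7 T [ 1.39 -0.49  0.02]
t 11.8167 pos [529.13 105.6  152.84] F [1.98 5.83 0.75] w 24.527379872669737
turn [2.13 0.1  0.03] shift [0.37 2.87 0.64]
```

```bash
python3 -m handwheel '[[[1,0,0],[0.0004,0.0012,0.0003],1],[[1,0,0],[0,0.0012,0.0003],1],[[0,0,0],[0,0,0],1],[[0,0,0],[0,0,0],1],[[0,0,0],[0,0,0],1]]' >/dev/null;python3 -c 'from h import *; where();tgt(9,-12.5,5)'
```

```text
t 12.23 tilt 12.15 (x-tilt -0.13) x 0.42 low y -12.26 depth 5.18 | F x 0.7 y 5.9 z -1.4 T [ 1.43 -0.7   0.06]
t 12.2333 pos [530.04 108.18 152.72] F [ 2.96  5.2  -1.37] w 24.35430734446223
turn [3.15 0.13 0.03] shift [0.2  5.01 0.63]
```

```bash
python3 -m handwheel '[[[1,0,0],[0.0002,0.0016,0.0003],1],[[0.5,0,0],[0,0.0008,0.0001],1],[[0,0,0],[0,0,0],1],[[0,0,0],[0,0,0],1]]' >/dev/null;python3 -c 'from h import *; where()'
python3 -m handwheel '[[[1,0,0],[0,0.0016,0.0002],1],[[0.5,0,0],[0,0.0008,0],1],[[0,0,0],[0,0,0],1],[[0,0,0],[0,0,0],1]]' >/dev/null;python3 -c 'from h import *; where();tgt(6,-12.7,5.5)'
```

```text
t 12.57 tilt 10.66 (x-tilt -0.15) x 0.39 low y -12.17 depth 5.20 | F x 0.5 y 6.3 z -1.2 T [ 1.4  -0.7  -0.07]
t 12.90 tilt 9.16 (x-tilt -0.15) x 0.37 low y -12.24 depth 5.17 | F x 0.4 y 6.9 z -1.4 T [ 1.44 -0.73 -0.05]
t 12.9 pos [531.93 112.83 152.99] F [ 3.09  6.23 -1.43] w 24.76019683890263
turn [3.16 0.15 0.03] shift [0.12 4.73 1.12]
```

```bash
python3 -m handwheel '[[[1,0,0],[0.0001,0.0015,0.0003],1],[[0.6,0,0],[0,0.0008,0.0003],1],[[0,0,0],[0,0,0],1],[[0,0,0],[0,0,0],1]]' >/dev/null;python3 -c 'from h import *; where()'
python3 -m handwheel '[[[1,0,0],[0,0.0015,0.0003],1],[[0.6,0,0],[0,0.0008,0.0003],1],[[0,0,0],[0,0,0],1],[[0,0,0],[0,0,0],1]]' >/dev/null;python3 -c 'from h import *; where();tgt(3,-12.8,6)'
```

```text
t 13.23 tilt 7.59 (x-tilt -0.17) x 0.42 low y -12.29 depth 5.24 | F x -0.0 y 6.4 z -1.0 T [ 1.49 -0.67 -0.04]
t 13.57 tilt 6.01 (x-tilt -0.18) x 0.45 low y -12.45 depth 5.53 | F x 0.3 y 6.5 z -1.1 T [ 1.55 -0.71 -0.08]
t 13.5667 pos [533.95 117.5  152.61] F [ 2.82  5.87 -1.14] w 24.194644007113684
turn [3.01 0.18 0.03] shift [0.16 4.59 1.25]
```

```bash
python3 -m handwheel '[[[1,0.1,0],[0.0001,0.0015,0.0004],1],[[0.5,0,0],[0,0.0008,0.0003],1],[[0,0,0],[0,0,0],1],[[0,0,0],[0,0,0],1]]' >/dev/null;python3 -c 'from h import *; where()'
python3 -m handwheel '[[[1,0.1,0],[0.0001,0.0015,0.0004],1],[[0.5,0,0],[0,0.0008,0.0003],1],[[0,0,0],[0,0,0],1],[[0,0,0],[0,0,0],1]]' >/dev/null;python3 -c 'from h import *; where();tgt(0,-13,7)'
```

```text
t 13.90 tilt 4.53 (x-tilt -0.10) x 0.39 low y -12.44 depth 5.82 | F x -0.3 y 6.4 z 0.1 T [ 1.6  -0.77 -0.  ]
t 14.23 tilt 3.05 (x-tilt -0.01) x 0.26 low y -12.49 depth 6.22 | F x 0.2 y 5.8 z -0.3 T [ 1.57 -0.88 -0.  ]
t 14.2333 pos [535.95 121.99 151.63] F [ 2.43  5.3  -0.33] w 24.548381262470077
turn [3.05 0.01 0.03] shift [0.24 4.5  1.58]
```

```bash
python3 -m handwheel '[[[1,0,0],[0.0001,0.0015,0.0004],1],[[0.5,0,0],[0,0.0008,0.0003],1],[[0,0,0],[0,0,0],1],[[0,0,0],[0,0,0],1]]' >/dev/null;python3 -c 'from h import *; where()'
python3 -m handwheel '[[[1,0,0],[0.0001,0.0014,0.0004],1],[[0.5,0,0],[0,0.0008,0.0003],1],[[0,0,0],[0,0,0],1],[[0,0,0],[0,0,0],1]]' >/dev/null;python3 -c 'from h import *; where();tgt(0,-13,9)'
```

```text
t 14.57 tilt 1.56 (x-tilt -0.01) x 0.16 low y -12.57 depth 6.68 | F x 0.4 y 6.7 z -1.1 T [ 1.57 -0.88  0.03]
t 14.90 tilt 0.07 (x-tilt -0.02) x 0.08 low y -12.72 depth 7.12 | F x 0.8 y 6.8 z -1.3 T [ 1.58 -0.94  0.01]
t 14.9 pos [537.63 126.42 150.2 ] F [ 3.37  5.97 -1.31] w 24.672924635487814
turn [0.07 0.02 0.03] shift [ 0.06 -0.15  1.9 ]
```

```bash
python3 -m handwheel '[[[0,0,0],[0,-0.0001,0.001],1],[[0,0,0],[0,0,0.001],1],[[0,0,0],[0,0,0],1],[[0,0,0],[0,0,0],1]]' >/dev/null;python3 -c 'from h import *; where()'
python3 -m handwheel '[[[0,0,0],[0,0,0.001],1],[[0,0,0],[0,0,0.001],1],[[0,0,0],[0,0,0],1],[[0,0,0],[0,0,0],1]]' >/dev/null;python3 -c 'from h import *; where()'
python3 -m handwheel '[[[0,0,0],[0,0,0.001],1],[[0,0,0],[0,0,0.001],1],[[0,0,0],[0,0,0],1],[[0,0,0],[0,0,0],1]]' >/dev/null;python3 -c 'from h import *; where()'
```

```text
t 15.23 tilt 0.08 (x-tilt 0.00) x -0.09 low y -12.97 depth 9.24 | F x 0.1 y 6.1 z -2.8 T [ 1.75 -0.98  0.01]
t 15.57 tilt 0.08 (x-tilt 0.01) x -0.11 low y -12.99 depth 11.25 | F x 0.2 y 6.1 z -2.8 T [ 1.72 -0.96  0.05]
t 15.90 tilt 0.08 (x-tilt 0.01) x -0.15 low y -13.01 depth 13.24 | F x 1.0 y 6.1 z -2.0 T [ 1.68 -0.86 -0.  ]
```

```bash
for k in 1; do
python3 -m handwheel '[[[0,0,0],[0,0,0.0015],1],[[0,0,0],[0,0,0.0015],1],[[0,0,0],[0,0,0.0015],1],[[0,0,0],[0,0,0.0015],1],[[0,0,0],[0,0,0],1]]' >/dev/null;python3 -c 'from h import *; where()'
python3 -m handwheel '[[[0,0,0],[0,0,0.0015],1],[[0,0,0],[0,0,0.0015],1],[[0,0,0],[0,0,0.0015],1],[[0,0,0],[0,0,0.0015],1],[[0,0,0],[0,0,0],1]]' >/dev/null;python3 -c 'from h import *; where()'
python3 -m handwheel '[[[0,0,0],[0,0,0.0015],1],[[0,0,0],[0,0,0.0015],1],[[0,0,0],[0,0,0.0015],1],[[0,0,0],[0,0,0],1],[[0,0,0],[0,0,0],1]]' >/dev/null;python3 -c 'from h import *; where()'
done
```

```text
t 16.32 tilt 0.07 (x-tilt 0.02) x -0.26 low y -13.04 depth 19.39 | F x 0.2 y 5.9 z -3.9 T [ 1.67 -0.94 -0.06]
t 16.73 tilt 0.06 (x-tilt 0.02) x -0.28 low y -13.10 depth 25.40 | F x 0.5 y 6.8 z -3.3 T [ 1.61 -0.97  0.02]
t 17.15 tilt 0.06 (x-tilt 0.02) x -0.24 low y -13.15 depth 29.89 | F x -0.6 y 6.2 z -2.8 T [ 1.62 -0.85 -0.02]
```

```bash
python3 -m handwheel '[[[0,0,0],[0,0,0.0015],1],[[0,0,0],[0,0,0.0015],1],[[0,0,0],[0,0,0.0015],1],[[0,0,0],[0,0,0.001],1],[[0,0,0],[0,0,0],1]]' >/dev/null;python3 -c 'from h import *; where()'
python3 -m handwheel '[[[0,0,0],[0,0,0.001],1],[[0,0,0],[0,0,0.001],1],[[0,0,0],[0,0,0],1],[[0,0,0],[0,0,0],1]]' >/dev/null;python3 -c 'from h import *; where()'
python3 -m handwheel '[[[0,0,0],[0,0,0.001],1],[[0,0,0],[0,0,0],1],[[0,0,0],[0,0,0],1]]' >/dev/null;python3 -c 'from h import *; where()'
python3 -m handwheel '[[[0,0,0],[0,0,0.0007],1],[[0,0,0],[0,0,0],1],[[0,0,0],[0,0,0],1]]' >/dev/null;python3 -c 'from h import *; where()'
```

```text
t 17.57 tilt 0.06 (x-tilt 0.02) x -0.29 low y -13.15 depth 35.34 | F x 0.4 y 6.7 z -3.6 T [ 1.62 -0.83  0.01]
t 17.90 tilt 0.03 (x-tilt 0.03) x -0.38 low y -13.47 depth 37.60 | F x 0.4 y 6.7 z -5.2 T [ 1.51 -0.93 -0.02]
t 18.15 tilt 0.04 (x-tilt 0.02) x -0.28 low y -13.44 depth 38.38 | F x 0.6 y 6.8 z -2.9 T [ 1.48 -0.81 -0.01]
t 18.40 tilt 0.04 (x-tilt 0.02) x -0.23 low y -13.41 depth 38.96 | F x -0.0 y 5.7 z -2.5 T [ 1.46 -0.71 -0.02]
```

```bash
python3 -m handwheel '[[[0,0,0],[0,0,0.0007],1],[[0,0,0],[0,0,0],1],[[0,0,0],[0,0,0],1]]' >/dev/null;python3 -c 'from h import *; where()'
python3 -m handwheel '[[[0,0,0],[0,0,0.0006],1],[[0,0,0],[0,0,0],1],[[0,0,0],[0,0,0],1]]' >/dev/null;python3 -c 'from h import *; where()'
```

```text
t 18.65 tilt 0.04 (x-tilt 0.02) x -0.28 low y -13.43 depth 39.66 | F x -0.1 y 7.1 z -2.1 T [ 1.45 -0.74  0.02]
t 18.90 tilt 0.05 (x-tilt 0.02) x -0.24 low y -13.42 depth 40.04 | F x 0.3 y 6.9 z -0.3 T [ 1.44 -0.64 -0.06]
```

```bash
python3 -m handwheel '[[[0,0,0],[0,0,0.0006],1],[[0,0,0],[0,0,0],1],[[0,0,0],[0,0,0],1]]' >/dev/null;python3 -c 'from h import *; where()'
python3 -m handwheel '[[[0,0,0],[0,0,0.0006],1],[[0,0,0],[0,0,0],1],[[0,0,0],[0,0,0],1]]' >/dev/null;python3 -c 'from h import *; where()'
```

```text
t 19.15 tilt 0.06 (x-tilt 0.01) x -0.16 low y -13.41 depth 40.08 | F x -0.8 y 5.3 z 5.1 T [ 1.38 -0.38 -0.06]
t 19.40 tilt 0.07 (x-tilt -0.00) x -0.07 low y -13.37 depth 40.12 | F x -1.8 y 4.4 z 8.8 T [ 1.34 -0.1   0.01]
```

```bash
python3 -m handwheel '[[[0,0,0],[0,0.0004,-0.0004],1],[[0,0,0],[0,0,0],1],[[0,0,0],[0,0,0],1]]' >/dev/null;python3 -c 'from h import *; where()'
python3 -m handwheel '[[[0,0,0],[0,0,0],0.55],[[0,0,0],[0,0,0],0.45],[[0,0,0],[0,0,0],0.3],[[0,0,0],[0,0,0],0.15],[[0,0,0],[0,0,0],0]]'
python3 -m handwheel '[[[0,0,0],[0,0,0],0],[[0,0,0],[0,0,0],0],[[0,0,0],[0,0,0],0],[[0,0,0],[0,0,0],0]]'
```

```text
t 19.65 tilt 0.04 (x-tilt 0.01) x -0.12 low y -13.34 depth 40.09 | F x -2.3 y 5.4 z 7.6 T [ 1.18 -0.21 -0.03]
clock: 20.07
eef_pos: [535.0, 124.2, 115.4]
tool_rot: [-3.137, -0.004, 2.74]
force: [1.5, -0.3, 0.4]
width: 80.8
gripper_force: 0.0
clock: 20.4
eef_pos: [535.3, 125.0, 115.6]
tool_rot: [-3.138, -0.004, 2.741]
force: [0.5, -1.2, -0.2]
width: 85.3
gripper_force: 0.0
```

Released, with zero contact force. Backing off straight up, then sideways for a clear look.

```bash
python3 -m handwheel '[[[0,0,0],[0,0,-0.015],0],[[0,0,0],[0,0,-0.03],0],[[0,0,0],[0,0,-0.035],0],[[0,0,0],[0,0,-0.035],0],[[0,0,0],[0,0,-0.02],0]]' >/dev/null
python3 -m handwheel '[[[0,0,0],[0.01,-0.03,0],0],[[0,0,0],[0.01,-0.035,0],0],[[0,0,0],[0.01,-0.035,0],0],[[0,0,0],[0.01,-0.035,0],0],[[0,0,0],[0.01,-0.02,0],0]]' >/dev/null
python3 -m handwheel '[[[0,0,0],[0,0,0],0],[[0,0,0],[0,0,0],0],[[0,0,0],[0,0,0],0]]'
python3 - <<'E'
from h import *
a=shot('scene','s5.png');b=shot('top','t5.png')
f=lambda i,x,y:cv2.resize(np.asarray(i)[y:y+100,x:x+66,::-1],(396,594),interpolation=cv2.INTER_CUBIC)
cv2.imwrite('pics/c5.png',np.hstack([f(a['pixels'],362,140),f(b['pixels'],190,155)]))
print(proj(a,B+[0,0,80]),proj(b,B+[0,0,80]))
E
```

```text
clock: 21.48
eef_pos: [430.3, 2.6, 251.7]
tool_rot: [-3.139, -0.002, 2.741]
force: [-0.4, -0.6, 0.9]
width: 85.6
gripper_force: 0.0
(np.float64(405.65567158604244), np.float64(182.60545686369161)) (np.float64(217.59396454940622), np.float64(192.8310481541874))
```

View pics/c5.png

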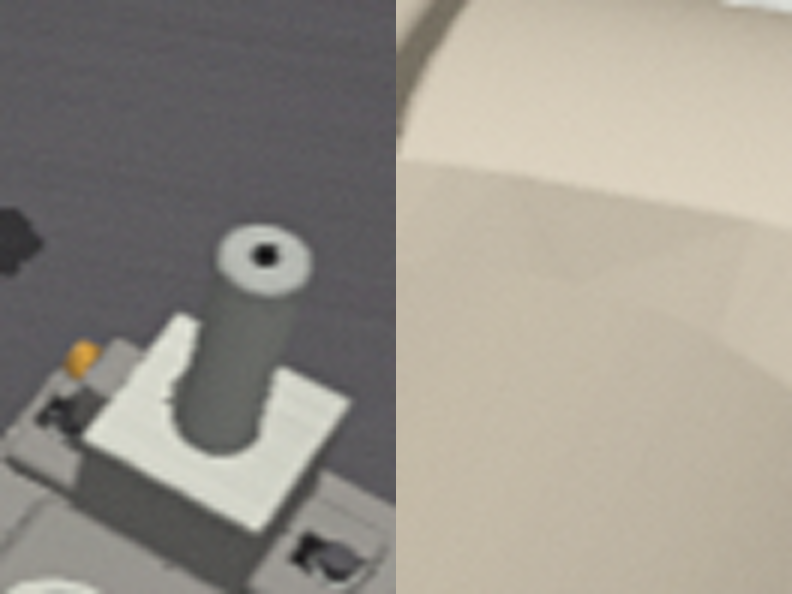

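The scene crop shows the rail upright in the bore with the gripper away. The hole in its top is at pixel (405.6,182.1), against (405.7,182.6) predicted for a rail that is home. Handing in.

```bash
python3 -c 'from cell import ctrl; print(ctrl.finish_job())'
```

```text
the job is handed in; nothing more can be done
None
```

The grooved rail is home at the bottom of the bore (about 40 mm deep), released upright with the gripper clear; bench contact readings stayed under about 13 N, it took about 21.5 s, and the plain rail was left in the rack. I inferred the plunger click from the force and position readings at about 37.6 mm depth, since I had no direct plunger reading.

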